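# Index the swing arm of a drill jig to the next nest

## Task

The drill jig's swing arm is pinned over its empty middle nest, and the next part to drill is the turned steel cup, which waits in the nest beside it on one side or the other. Hook the fingertips under the pull ring, lift the spring index pin out of its hole, swing the arm one hole over so that its drill bush stands above the steel cup, and let the pin spring fully down into that hole. Do not force the jig, do not shift the steel cup or the flanged bushing in their nests, and leave the caliper, brush and hex key where they lie.

Things in the scene. Friction and masses are not known exactly. Their poses are not given: they have to be found in the camera images.
- jig: Drill jig on the bench: grey base 300 x 270 x 12 mm, raised steel sector (top 46 mm up) with three index holes, pivot at the far side, three ring nests along the near side. Origin: centre of underside; -x near, +y left. In its frame the vertical pivot is at x = 110 mm, y = 0; holes at radius 130 mm and nests at 215 mm round it, at -22, 0, +22 deg; outer nests at (-89, -80.5), (-89, +80.5).
- swing_arm (a joint): Arm angle about the vertical pivot, rad, anticlockwise from above positive. 0: middle hole (start). +0.384: hole for the nest on the jig's -y side; -0.384: for the nest on its +y side. Stops at +-0.46. Turns easily and stays where left; locked while the pin is in a hole.
- index_pin (a joint): Lift of the spring pin, m: 0 fully home in a hole, clear of the hole above 0.009, stop at 0.022. Between holes it rides on the sector at 0.009. The spring pushes down with 5 N at 0, 8 N at 0.022. Nose 11 mm thick and round, holes 13 mm wide: let down within 2 mm of a hole, it slips in by itself.
- pull_ring (a point): Centre of the steel ring fixed on top of the pin: 55 mm inside, 6 mm round bar; 122 mm above the bench at start, 108.4 mm from the pivot axis. It does not swivel: its opening faces away from the pivot and 45 deg upwards. Shut fingers pointing to the pivot and 45 to 60 deg down pass through, with room 40 mm beyond the centre; raised, they carry it by its top. x to the pivot, z up.
- pivot (a point): Point on the vertical pivot axis at the arm's underside, 50 mm above the bench. Axes: x along the arm from drill bush to pivot, z up. The arm is an aluminium bar 12 mm thick, 25 mm wide, its top 62 mm above the bench; the pivot bolt on it ends 81 mm above the bench.
- drill_bush (a point): Centre of the drill bush, a steel collar 38 mm wide, 18 mm high, 16 mm bore, at the arm's free end 215 mm from the pivot; the point is at the arm's underside, 50 mm above the bench. Collar top: 67 mm above the bench.
- steel_cup: Turned steel cup, 38 mm wide, 26 mm high, open at the top, loose in one of the two outer nests. Origin: centre of its underside, 14 mm above the bench; the arm passes 9 mm above it.
- flanged_bushing: Cream-coloured turned bushing, 28 mm wide over its flange, 18 mm high, loose in the other outer nest. Origin: centre of its underside.
- caliper: Digital caliper, 235 x 70 x 14 mm, lying on the bench at the jig's -y side. Origin: centre of its underside.
- chip_brush: Flat brush with a wooden handle, 198 x 40 x 12 mm, lying on the bench at the jig's +y side. Origin: centre of its underside.
- hex_key: Hex key, 120 x 37 x 8 mm, lying on the bench at the jig's -y side beyond the caliper. Origin: centre of its underside.
Not all that is in view belongs to the job. Leave any brown, orange or purple look-alike of the steel_cup alone.

How it is judged:
On the way:
1. the index pin is lifted clear of the middle hole (value of joint index_pin above 0.0095 m and value of joint swing_arm between -0.2 and 0.2 rad), for 0.1 s.
At the end, for the whole second after the job is handed in: The pin is fully home (within 2 mm) in the hole over the steel cup, the drill bush stands within 8 mm (seen from above) of the cup's centre, the arm is at rest, and cup and bushing stand upright in their nests (horizontal distance between drill_bush and steel_cup below 0.008 m and value of joint index_pin below 0.002 m and velocity of joint swing_arm between -0.02 and 0.02 rad/s and height (world z) of steel_cup below 0.018 m and angle between each of steel_cup, flanged_bushing's own z axis and vertical below 0.1 rad and height (world z) of flanged_bushing below 0.016 m); the robot touches nothing.
It fails at once if the steel cup is shifted or lifted (6 mm) (distance of steel_cup from where it was at the start of the episode above 0.006 m).
It fails at once if the flanged bushing is shifted or lifted (6 mm) (distance of flanged_bushing from where it was at the start of the episode above 0.006 m).
It fails at once if the jig is forced: more than 45 N from the fingers (contact force between the fingers and jig above 45 N).
It fails at once if the jig is struck by the rest of the robot (contact force between the arm and jig above 45 N).
It fails at once if a tool lying by the jig is disturbed (20 mm) (distance of any of caliper, chip_brush, hex_key from where it was at the start of the episode above 0.02 m).
It also fails if it takes over 45 s, if anything falls off the work surface, if the arm or the gripper's body presses on something with over 40 N, if the wrist force passes 120 N, or if a joint passes its speed limit or range.

## Robot

A 7-joint arm with a two-finger parallel gripper is mounted at the origin on a cart in front of the work surface, level with it; the furniture and walls round the work are solid. World frame = base frame: x ahead of the robot, y to its left, z up, the work surface at z = 0. Lengths are in m, angles in rad, forces in N, time in s.
With the tool pointing down it reaches from about 0.4 to 0.85 m from the base axis. Payload 10.4 kg.
Tool frame: the origin (TCP) lies midway between the tips of the shut fingers; the grasp point (between the pads) lies manip.grip_depth behind it (manip.grip_depth is the distance from the TCP to the grasp point, in m); z points along the fingers, x is the direction in which the jaws open and shut, and the axes are right-handed (so a half turn about z gives the same grasp; the last joint's range is limited). The gripper opens to 85 mm and grips with 20 to 120 N. Pads are 22 mm wide; open, the fingers measure 114 mm over their backs; the gripper's body (76 mm by 85 mm) begins 54 mm behind the grasp point. The pads swing forward as they close: fully open they stand 13 mm farther back than shut.
Start: joints at [-1.359, 0.332, -0.065, 1.46, 0.022, 1.35, -0.088], TCP at [0.145, 0.608, 0.231] pointing down, gripper open.
Joint ranges: [-2.6, 2.6], [-0.5, 2.12], [-1.47, 1.34], [0.16, 2.42], [-1.27, 4.41], [0.06, 2.06], [-2.6, 2.6]. Speed limits (rad/s): [2.22, 2.22, 2.79, 2.79, 3.14, 3.14, 3.14].

## Interface

Orientations are given as a unit quaternion [x, y, z, w].
In Python, from workcell import manip gives the robot as it stands. The module is installed in compiled form; this text tells all that it offers.
- The arm moves only by the tool send_rows, never from a script. Its argument "steps" is a list of rows, each a list of 2 entries, a list of its own where there are three numbers: the shift along the tool's x, y, z in m, then the turn about the tool's z in rad. In form: [[[x, y, z], spin], ...]. A call has exactly 8 rows; each row is the pose to reach, as a shift and turn from the pose commanded when the call began, along the tool's axes at that moment; what a row does not reach only later rows make up. A row lasts 1/8 s, in which the tool goes at most 62.5 mm and 10.7 degrees, less where a joint would pass 70% of its speed; a pose out of reach is approached as far as the arm can. A call with a gripper value outside its range is refused whole. "hand" is the opening, from 0 (shut) to 1 (fully open), set as the call begins (left out, the last holds). The fingers move at their own pace and stop on an object; "force" is the grip in N (left out, the last holds). Time passes only in rows, so rows that repeat a pose let the fingers close, or fill a call up. It gives the time, the measured TCP pose, the force and the opening at its end, in the units of the state.
- manip.get_obs(): the state, without advancing time (a new reading comes with each control period).
- manip.camera(name): name is "side" or "top" or "wrist"; returns (picture, depth): 384x512x3 uint8, red, green, blue; 384x512 float32, m along the optical axis (not along the pixel's ray), 0 where there is no reading.
- manip.camera_info(name): a dict with "intrinsics" (3x3 intrinsics, pixels), "pose" (4x4, takes a point from camera to world coordinates); the wrist camera has in their place "T_tool_cam" (4x4, takes a point from camera to tool coordinates, whose origin is the TCP and whose axes are the tool frame's). Camera axes: x right, y up, looking along -z (the intrinsics and any distortion apply to the point x, -y, -z); pixel columns grow to the right and rows downward; lengths in m; the calibration is good to about 2 mm. A picture is of the moment at which its call begins: read the wrist's pose just before it. camera_info takes no time and is no camera call.
- manip.hand_in(): hands the job in, once; it reports no verdict.
The state is a dict: "clock": time; "joint_pos": joint angles; "joint_velocities": joint speeds; "tau": joint torques, N m; "position": TCP position; "ee_rot": TCP orientation; "ft_force": force on the tool from outside, world axes, zero at the start; "torque": the same for the moment, N m; "grip_width": opening from 0.0 (shut) to 1.0 (fully open).
Only numpy, scipy, OpenCV 4.12 (cv2) and the standard library are available. Lean on these libraries where they do the work, as an engineer would, in place of code of your own. Each camera call takes 0.05 s, during which the arm holds its last target.

## Working session

There is one attempt and no reset: what is moved stays moved. The work goes in short steps, Python scripts to look and compute and a tool call to move; the robot and the scene stay as the last step left them, time stands still between calls to the robot, and variables do not carry over. Pictures are saved under pics/ and viewed, and the job is handed in when it is done.

Besides the shell and the picture viewer there is one more tool, called after "Emit:" as name([rows], argument=value, ...), one row to a line, values as JSON. send_rows: Moves the arm, as the interface text tells. Its arguments: {"type":"object","properties":{"steps":{"type":"array"},"hand":{"type":"number"},"force":{"type":"number"}},"required":["steps"]}

```bash
mkdir -p pics; ls; python3 - <<'E'
from workcell import manip
import cv2,numpy as np
np.set_printoptions(precision=4,suppress=True)
o=manip.get_obs()
for k,v in o.items(): print(k,np.array(v))
print(manip.grip_depth)
for n in("side","top","wrist"):
    p,d=manip.camera(n); cv2.imwrite(f"pics/{n}0.png",p[:,:,::-1]); np.savez(f"{n}0.npz",p=p,d=d)
    print(n,manip.camera_info(n))
E
```

```text
pics
clock 0.0
joint_pos [-1.3586  0.3329 -0.0647  1.4609  0.0216  1.3499 -0.0885]
joint_velocities [-0.0012  0.0006 -0.0001 -0.0003 -0.0005 -0.0004  0.0006]
tau [  0.0007 -62.5455   0.0493 -39.1611   0.0161   0.01    -0.    ]
position [0.1453 0.6075 0.2305]
ee_rot [ 0.7851  0.6194 -0.0006  0.0005]
ft_force [-0.2457 -0.1409 -0.1364]
torque [ 0.0136  0.0349 -0.0166]
grip_width 1.0024602559083524
0.0187
side {'intrinsics': array([[452.856 ,   0.    , 253.4883],
       [  0.    , 452.856 , 191.2252],
       [  0.    ,   0.    ,   1.    ]]), 'pose': array([[ 0.9805,  0.0983, -0.1701,  0.3708],
       [-0.1948,  0.3723, -0.9074, -0.9479],
       [-0.0259,  0.9229,  0.3842,  0.5193],
       [ 0.    ,  0.    ,  0.    ,  1.    ]])}
top {'intrinsics': array([[422.345 ,   0.    , 258.6077],
       [  0.    , 422.345 , 191.8636],
       [  0.    ,   0.    ,   1.    ]]), 'pose': array([[-0.02  ,  0.9905, -0.1361,  0.4405],
       [-0.9996, -0.0228, -0.0191,  0.0355],
       [-0.0221,  0.1357,  0.9905,  1.0232],
       [ 0.    ,  0.    ,  0.    ,  1.    ]])}
wrist {'intrinsics': array([[314.1049,   0.    , 253.5211],
       [  0.    , 314.1049, 188.9866],
       [  0.    ,   0.    ,   1.    ]]), 'T_tool_cam': array([[ 1.    ,  0.0005,  0.0008,  0.0001],
       [ 0.0007, -0.965 , -0.2622, -0.0654],
       [ 0.0006,  0.2622, -0.965 , -0.1429],
       [ 0.    ,  0.    ,  0.    ,  1.    ]])}
```

View pics/top0.png

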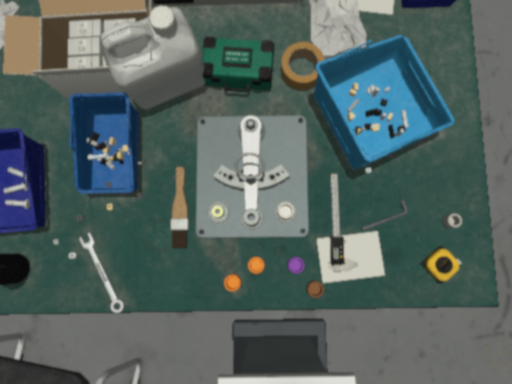

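View pics/side0.png

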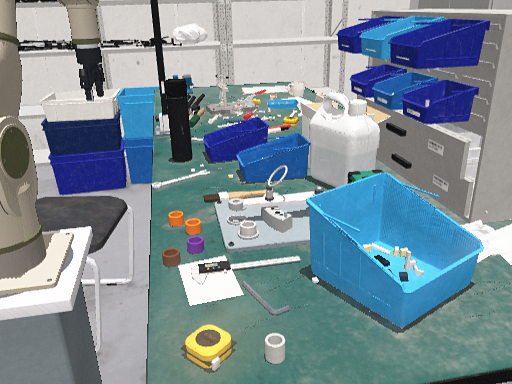

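View pics/wrist0.png

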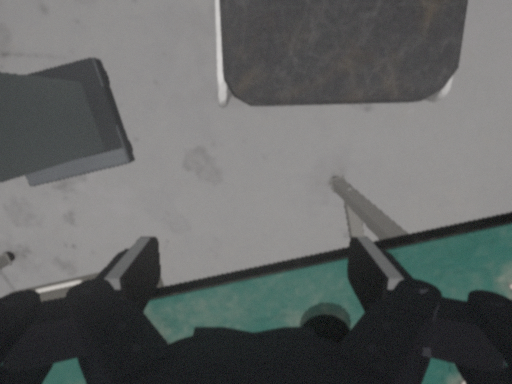

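The top view shows the jig at about (252,176), with its pivot at (251,123) and drill bush at (251,218). The nests hold a yellowish part at (218,211) and a grey part at (286,210). 

Things that could be mistaken for the steel cup:
- grey part in the right nest (286,210)
- cream part in the left nest (218,211)
- grey nut or cup on the bench (455,220)
- orange parts (256,265) and (233,283)
- purple part (296,265)
- brown part (315,289)

I'll check this in a close crop and measure.

```bash
cat > h.py <<'E'
import numpy as np,cv2
from workcell import manip
from scipy.spatial.transform import Rotation as R
np.set_printoptions(precision=4,suppress=True)
def ray(n,u,v):
    i=manip.camera_info(n);K=i["intrinsics"];T=i["pose"]
    d=np.array([(u-K[0,2])/K[0,0],-(v-K[1,2])/K[1,1],-1.]);return T[:3,3],T[:3,:3]@d
def plane(n,u,v,z):
    o,d=ray(n,u,v);return o+d*(z-o[2])/d[2]
def dep(n,u,v,D):
    o,d=ray(n,u,v);return o+d*D
def proj(n,P):
    i=manip.camera_info(n);K=i["intrinsics"];T=np.linalg.inv(i["pose"]);q=T[:3,:3]@np.array(P)+T[:3,3]
    return np.array([K[0,2]+K[0,0]*q[0]/-q[2],K[1,2]+K[1,1]*q[1]/q[2]])
def pts(n,d):
    i=manip.camera_info(n);K=i["intrinsics"];T=i["pose"]
    v,u=np.mgrid[:384,:512];c=np.stack([(u-K[0,2])/K[0,0]*d,-(v-K[1,2])/K[1,1]*d,-d],-1)
    return c@T[:3,:3].T+T[:3,3]
E
python3 - <<'E'
from h import *
t=np.load("top0.npz");p=t['p'];d=t['d']
cv2.imwrite("pics/topc.png",cv2.resize(p[105:245,185:320,::-1],None,fx=5,fy=4.2,interpolation=cv2.INTER_CUBIC)[:600])
s=np.load("side0.npz")['p'];cv2.imwrite("pics/sidec.png",cv2.resize(s[150:260,200:340,::-1],None,fx=5,fy=5,interpolation=cv2.INTER_CUBIC))
P=pts("top",d);
# base plate: height 12mm
m=(abs(P[...,2]-.012)<.006)&(d>0); m[:,:180]=0;m[:,320:]=0;m[:100]=0;m[250:]=0
hsv=cv2.cvtColor(p,cv2.COLOR_RGB2HSV); m&=(hsv[...,1]<70)
m=cv2.morphologyEx(m.astype(np.uint8),cv2.MORPH_OPEN,np.ones((3,3)))
c=max(cv2.findContours(m,0,2)[0],key=cv2.contourArea);r=cv2.minAreaRect(c);print(r)
q=np.array([plane("top",*x,.012) for x in cv2.boxPoints(r)]);print(q,q.mean(0),np.linalg.norm(np.diff(q,axis=0),axis=1))
for n,u,v,z in [("piv",250.5,124,.081),("bush",251,218,.067),("cupL",218,211,.03),("cupR",286,210,.04)]:
    print(n,plane("top",u,v,z),P[int(v),int(u)])
E
```

```text
((252.0, 175.5), (121.0, 112.0), 90.0)
[[ 0.776   0.2068  0.012 ]
 [ 0.7685 -0.071   0.012 ]
 [ 0.4709 -0.0603  0.012 ]
 [ 0.4765  0.2068  0.012 ]] [0.623  0.0706 0.012 ] [0.2779 0.2977 0.2672]
piv [0.7282 0.0692 0.081 ] [0.7286 0.0704 0.0798]
bush [0.5125 0.0724 0.067 ] [0.5168 0.0745 0.0105]
cupL [0.5336 0.1516 0.03  ] [0.5355 0.1539 0.0098]
cupR [ 0.5315 -0.0086  0.04  ] [ 0.5331 -0.0094  0.0221]
```

View pics/topc.png

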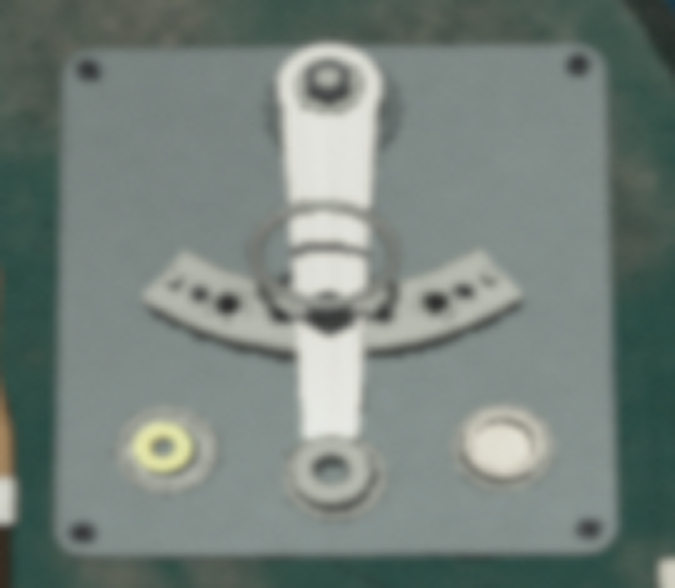

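View pics/sidec.png

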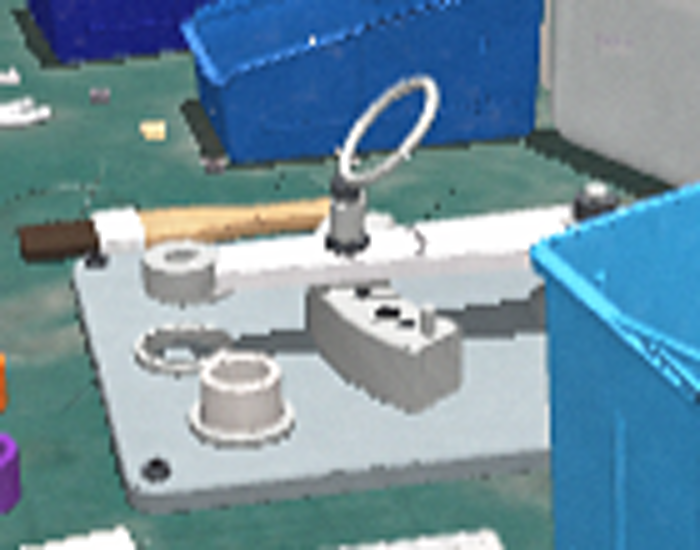

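The crop settles it. The right nest at (286,210), on the jig's -y side, holds the plain steel cup, and the left nest holds the cream/yellow flanged bushing, so the target angle is +0.384. Plate size (298 x 267 mm) and pivot-to-bush distance (0.215 m) match the description. I'll raise the hand, shut the fingers and travel towards the jig.

Emit:
send_rows([
  [[0,0,-0.06],0.1],
  [[-0.02,0.02,-0.12],0.2],
  [[-0.06,0.05,-0.17],0.3],
  [[-0.105,0.09,-0.2],0.4],
  [[-0.15,0.13,-0.22],0.5],
  [[-0.195,0.17,-0.22],0.6],
  [[-0.24,0.21,-0.22],0.7],
  [[-0.28,0.25,-0.22],0.8],
], hand=0, force=20)

```text
clock: 1.15
position: [0.3213, 0.2799, 0.4514]
ee_rot: [0.965, 0.263, 0.0, -0.0]
ft_force: [0.4, 2.1, -0.0]
grip_width: -0.0
```

```bash
cat > st.py <<'E'
from h import *
o=manip.get_obs();Rm=R.from_quat(o["ee_rot"]).as_matrix()
print(o["clock"],"p",np.array(o["position"]),"q",np.array(o["joint_pos"]),"f",np.array(o["ft_force"]),o["grip_width"]);print(Rm)
E
python3 st.py
```

```text
1.15 p [0.3213 0.2799 0.4514] q [-1.0897 -0.1485  0.2274  1.5235  0.0336  1.762  -0.3255] f [ 0.3986  2.1113 -0.0335] -0.0001353170090577067
[[ 0.8614  0.508   0.0001]
 [ 0.508  -0.8614  0.0007]
 [ 0.0005 -0.0006 -1.    ]]
```

Emit:
send_rows([
  [[0,0.04,-0.01],0.1],
  [[0,0.08,-0.02],0.2],
  [[0,0.12,-0.03],0.3],
  [[0,0.16,-0.04],0.38],
  [[0,0.2,-0.05],0.42],
  [[0,0.24,-0.05],0.42],
  [[0,0.255,-0.05],0.42],
  [[0,0.255,-0.05],0.42],
])

```text
clock: 2.15
position: [0.4511, 0.0618, 0.5011]
ee_rot: [0.998, 0.057, -0.0, 0.0]
ft_force: [0.6, 0.6, 0.7]
grip_width: 0.004
```

```bash
python3 st.py
```

```text
2.15 p [0.4511 0.0618 0.5011] q [-0.8459 -0.0812  0.562   1.3497  0.0452  1.8607 -0.1588] f [0.6424 0.6411 0.7431] 0.004258999447011228
[[ 0.9935  0.1135 -0.0003]
 [ 0.1135 -0.9935 -0.0001]
 [-0.0003  0.0001 -1.    ]]
```

Shift rows alone can't tilt the tool, and the ring wants fingers 45–60° down. I'll check in free space what the arm does at the edge of its reach.

Emit:
send_rows([
  [[0.02,0,-0.04],0],
  [[0.04,0,-0.08],0],
  [[0.06,0,-0.12],0],
  [[0.08,0,-0.16],0],
  [[0.1,0,-0.2],0],
  [[0.12,0,-0.24],0],
  [[0.14,0,-0.28],0],
  [[0.14,0,-0.28],0],
])

```text
clock: 3.15
position: [0.545, 0.0743, 0.616]
ee_rot: [0.998, 0.058, 0.039, -0.003]
ft_force: [-1.1, 0.3, 0.8]
grip_width: 0.001
```

```bash
python3 st.py
```

```text
3.15 p [0.545  0.0743 0.616 ] q [-0.4537  0.245   0.3559  0.7725 -0.0968  2.0579 -0.0431] f [-1.0971  0.3415  0.8321] 0.001196636721200066
[[ 0.9901  0.1164  0.0781]
 [ 0.116  -0.9932  0.0096]
 [ 0.0787 -0.0005 -0.9969]]
```

Emit:
send_rows([
  [[0,0,0],0],
  [[0.03,0,-0.06],0],
  [[0.06,0,-0.12],0],
  [[0.09,0,-0.18],0],
  [[0.12,0,-0.24],0],
  [[0.15,0,-0.3],0],
  [[0.18,0,-0.35],0],
  [[0.2,0,-0.4],0],
])

```text
clock: 4.15
position: [0.4997, 0.1164, 0.7354]
ee_rot: [0.983, 0.079, 0.167, -0.011]
ft_force: [1.2, -0.4, -0.1]
grip_width: 0.005
```

```bash
python3 st.py
```

```text
4.15 p [0.4997 0.1164 0.7354] q [-0.3386  0.1405 -0.0398  0.6139  0.0926  2.0583 -0.1592] f [ 1.233  -0.41   -0.0886] 0.00455538124968346
[[ 0.9319  0.1593  0.3259]
 [ 0.1523 -0.9872  0.0472]
 [ 0.3292  0.0056 -0.9442]]
```

It does tilt, now 19° in the wanted direction, and the tilt is kept. I'll continue.

Emit:
send_rows([
  [[0.02,0,-0.06],0],
  [[0.04,0,-0.12],0],
  [[0.06,0,-0.18],0],
  [[0.08,0,-0.24],0],
  [[0.1,0,-0.3],0],
  [[0.12,0,-0.35],0],
  [[0.13,0,-0.38],0],
  [[0.13,0,-0.38],0],
])

```text
clock: 5.15
position: [0.4874, 0.0962, 0.7684]
ee_rot: [0.978, 0.063, 0.198, -0.007]
ft_force: [0.3, -0.5, 0.5]
grip_width: -0.001
```

```bash
python3 st.py
```

```text
5.15 p [0.4874 0.0962 0.7684] q [-1.0405  0.1353  0.97    0.6014 -0.1274  2.058  -0.051 ] f [ 0.2642 -0.4807  0.5079] -0.000750365067680568
[[ 0.9133  0.1266  0.387 ]
 [ 0.121  -0.9919  0.0389]
 [ 0.3888  0.0113 -0.9213]]
```

Emit:
send_rows([
  [[-0.01,0,0.025],0],
  [[-0.02,0,0.05],0],
  [[-0.03,0,0.075],0],
  [[-0.04,0,0.1],0],
  [[-0.05,0,0.12],0],
  [[-0.06,0,0.14],0],
  [[-0.06,0,0.14],0],
  [[-0.06,0,0.14],0],
])

```text
clock: 6.15
position: [0.487, 0.0943, 0.6171]
ee_rot: [0.978, 0.063, 0.199, -0.007]
ft_force: [0.4, -0.1, -1.3]
grip_width: -0.001
```

```bash
python3 st.py
```

```text
6.15 p [0.487  0.0943 0.6171] q [-1.3383 -0.306   0.6557  1.2671  0.4042  1.7491 -0.397 ] f [ 0.3538 -0.1405 -1.2658] -0.0011832933048091948
[[ 0.9129  0.1265  0.388 ]
 [ 0.1207 -0.9919  0.0393]
 [ 0.3898  0.011  -0.9208]]
```

The tilt persists, so each call starts from the pose actually reached. I need 10–20° more, so I'll push at the upper limit again.

Emit:
send_rows([
  [[0.04,0,-0.05],0],
  [[0.08,0,-0.1],0],
  [[0.12,0,-0.16],0],
  [[0.16,0,-0.22],0],
  [[0.2,0,-0.28],0],
  [[0.24,0,-0.34],0],
  [[0.28,0,-0.4],0],
  [[0.35,0,-0.5],0],
])

```text
clock: 7.15
position: [0.5317, 0.1531, 0.8084]
ee_rot: [0.959, 0.086, 0.268, 0.019]
ft_force: [-0.2, 0.3, 0.2]
grip_width: 0.002
```

```bash
python3 st.py
```

```text
7.15 p [0.5317 0.1531 0.8084] q [-0.6476  0.2522  0.3048  0.3437  0.1177  2.0392 -0.1126] f [-0.2043  0.2538  0.2431] 0.0021719515569863573
[[ 0.8414  0.1541  0.518 ]
 [ 0.1743 -0.9846  0.0098]
 [ 0.5116  0.082  -0.8553]]
```

Emit:
send_rows([
  [[0.03,0,-0.05],0],
  [[0.06,0,-0.1],0],
  [[0.1,0,-0.15],0],
  [[0.13,0,-0.2],0],
  [[0.17,0,-0.25],0],
  [[0.2,0,-0.3],0],
  [[0.25,0,-0.4],0],
  [[0.3,0,-0.5],0],
])

```text
clock: 8.15
position: [0.5328, 0.1602, 0.8476]
ee_rot: [0.945, 0.097, 0.312, 0.01]
ft_force: [-0.6, -0.8, 0.4]
grip_width: 0.003
```

```bash
python3 st.py
```

```text
8.15 p [0.5328 0.1602 0.8476] q [-0.6822  0.3417  0.7939  0.1606 -0.3213  2.058  -0.0438] f [-0.6085 -0.758   0.3577] 0.0025152359809052227
[[ 0.7866  0.1771  0.5915]
 [ 0.1901 -0.9809  0.041 ]
 [ 0.5875  0.0802 -0.8052]]
```

The tool now points 53.6° below horizontal at azimuth 4°, within the 45–60° window. Next I'll refine the ring centre from both views.

```bash
python3 - <<'E'
from h import *
print("top ring", plane("top",185+322/5,105+254/4.2,.122))
u,v=200+394/5,150+130/5
# side ring ellipse centre & triangulate
a,da=ray("top",185+322/5,105+254/4.2);b,db=ray("side",u,v)
A=np.stack([da,-db],1);s=np.linalg.lstsq(A,b-a,rcond=None)[0];print("tri",a+da*s[0],b+db*s[1])
# refine nests/bush/pivot with crop coords
f=lambda x,y,z:plane("top",185+x/5,105+y/4.2,z)
print("piv",f(328,82,.081),"bush",f(332,470,.067),"cup",f(503,443,.04),"bushg",f(163,447,.03))
C=np.array([.6196,.071,.122])
for n in("top","side"):print(n,proj(n,C))
E
```

```text
top ring [0.6227 0.0717 0.122 ]
tri [0.6229 0.0717 0.1211] [0.6266 0.0711 0.1218]
piv [0.727 0.069 0.081] bush [0.515  0.0714 0.067 ] cup [ 0.5304 -0.0077  0.04  ] bushg [0.5326 0.1525 0.03  ]
top [249.7514 166.8868]
side [276.0586 176.1919]
```

```bash
cat > go.py <<'E'
import sys
from h import *
o=manip.get_obs();Rm=R.from_quat(o["ee_rot"]).as_matrix()
t=np.array([float(x) for x in sys.argv[1:4]]);dl=t-o["position"];print("world",dl,"tool",Rm.T@dl,np.linalg.norm(dl))
E
python3 go.py .54 .066 .4; python3 go.py .55 .066 .225
```

```text
world [ 0.0072 -0.0942 -0.4476] tool [-0.2752  0.0578  0.3608] 0.4574428514340021
world [ 0.0172 -0.0942 -0.6226] tool [-0.3701  0.0456  0.5076] 0.6298992819551961
```

Emit:
send_rows([
  [[-0.035,0.008,0.045],0],
  [[-0.07,0.015,0.09],0],
  [[-0.105,0.022,0.135],0],
  [[-0.14,0.03,0.18],0],
  [[-0.175,0.037,0.225],0],
  [[-0.21,0.044,0.27],0],
  [[-0.245,0.051,0.315],0],
  [[-0.275,0.058,0.36],0],
])

```text
clock: 9.15
position: [0.5293, 0.0928, 0.5533]
ee_rot: [0.945, 0.098, 0.312, 0.009]
ft_force: [0.8, 0.5, 0.2]
grip_width: -0.002
```

```bash
python3 st.py;python3 go.py .55 .066 .225
```

```text
9.15 p [0.5293 0.0928 0.5533] q [-1.3429 -0.4971  0.5555  1.6073  0.6524  1.4366 -0.4839] f [0.7729 0.458  0.2206] -0.002312297512964579
[[ 0.7859  0.1792  0.5918]
 [ 0.1901 -0.9808  0.0446]
 [ 0.5884  0.0775 -0.8048]]
world [ 0.0207 -0.0268 -0.3283] tool [-0.182   0.0045  0.2753] 0.3300077208264607
```

Emit:
send_rows([
  [[-0.025,0,0.04],0],
  [[-0.05,0,0.075],0],
  [[-0.075,0,0.115],0],
  [[-0.1,0.002,0.15],0],
  [[-0.125,0.003,0.19],0],
  [[-0.15,0.004,0.225],0],
  [[-0.165,0.004,0.25],0],
  [[-0.182,0.005,0.275],0],
])

```text
clock: 10.15
position: [0.5502, 0.0643, 0.2263]
ee_rot: [0.945, 0.097, 0.312, 0.01]
ft_force: [1.2, -0.5, 0.7]
grip_width: 0.003
```

```bash
python3 st.py;python3 go.py .55 .066 .225; python3 - <<'E'
from h import *
for n in("side","wrist"):
    p,d=manip.camera(n); cv2.imwrite(f"pics/{n}1.png",p[:,:,::-1]); np.savez(f"{n}1.npz",p=p,d=d)
E
```

```text
10.15 p [0.5502 0.0643 0.2263] q [-1.0461 -0.3781  0.6532  2.2347  0.6578  0.6775 -0.5615] f [ 1.2481 -0.5013  0.7308] 0.002886448229955082
[[ 0.7865  0.1768  0.5918]
 [ 0.1894 -0.981   0.0413]
 [ 0.5879  0.0796 -0.805 ]]
world [-0.0002  0.0017 -0.0013] tool [-0.0006 -0.0018  0.001 ] 0.002092963699252558
```

View pics/side1.png

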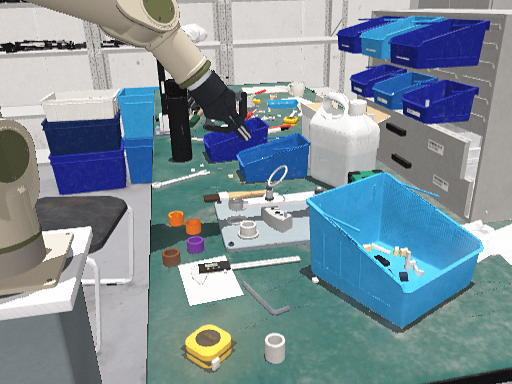

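View pics/wrist1.png

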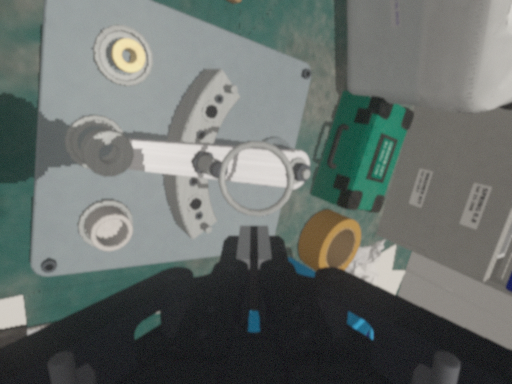

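The side view shows the fingers pointing forward and down, above and to the left of the ring. In the wrist view the ring is at about (256,177), 75 px across, with the shut fingertips below it at (253,230). Next I'll locate the ring from this view.

```bash
python3 - <<'E'
from h import *
o=manip.get_obs();Rm=R.from_quat(o["ee_rot"]).as_matrix();p=np.array(o["position"])
i=manip.camera_info("wrist");K=i["intrinsics"];T=i["T_tool_cam"]
u,v=256.5,177.5
d=np.array([(u-K[0,2])/K[0,0],-(v-K[1,2])/K[1,1],-1.])
D=np.load("wrist1.npz")['d'];print("bar depth",[D[b,a] for a,b in((221,177),(292,177),(256,143),(256,213))])
for s in(.27,.28,.29):
    t=T[:3,:3]@(d*s)+T[:3,3];print(s,"tool",t,"world",Rm@t+p)
a=p+Rm@T[:3,3];dd=Rm@(T[:3,:3]@d);s=(.122-a[2])/dd[2];print("at z .122",a+s*dd,s)
E
```

```text
bar depth [np.float32(0.27498856), np.float32(0.2660261), np.float32(0.26592895), np.float32(0.27637762)]
0.27 tool [ 0.0033 -0.0045  0.1208] world [0.6216 0.0732 0.1279]
0.28 tool [ 0.0034 -0.0022  0.1306] world [0.6278 0.0713 0.1202]
0.29 tool [0.0035 0.0001 0.1403] world [0.634  0.0695 0.1126]
at z .122 [0.6264 0.0717 0.122 ] 0.2777016079940487
```

Emit:
send_rows([
  [[0.001,-0.001,0.03],0],
  [[0.002,-0.002,0.06],0],
  [[0.003,-0.003,0.085],0],
  [[0.003,-0.003,0.105],0],
  [[0.003,-0.003,0.12],0],
  [[0.003,-0.003,0.132],0],
  [[0.003,-0.003,0.145],0],
  [[0.003,-0.003,0.145],0],
])

```text
clock: 11.25
position: [0.638, 0.0744, 0.1117]
ee_rot: [0.945, 0.097, 0.311, 0.01]
ft_force: [-0.4, 0.1, -0.0]
grip_width: 0.002
```

```bash
python3 st.py; python3 - <<'E'
from h import *
for n in("side","wrist"):
    p,d=manip.camera(n); 
    if n=="side":p=cv2.resize(p[130:260,190:340],None,fx=4,fy=4,interpolation=cv2.INTER_CUBIC)
    cv2.imwrite(f"pics/{n}2.png",p[:,:,::-1])
E
```

```text
11.25 p [0.638  0.0744 0.1117] q [-1.0401  0.1691  0.8603  2.1657 -0.1442  0.2383  0.1058] f [-0.4063  0.0505 -0.0332] 0.001695941493928641
[[ 0.7871  0.1776  0.5907]
 [ 0.1905 -0.9808  0.0411]
 [ 0.5867  0.0802 -0.8058]]
```

View pics/side2.png

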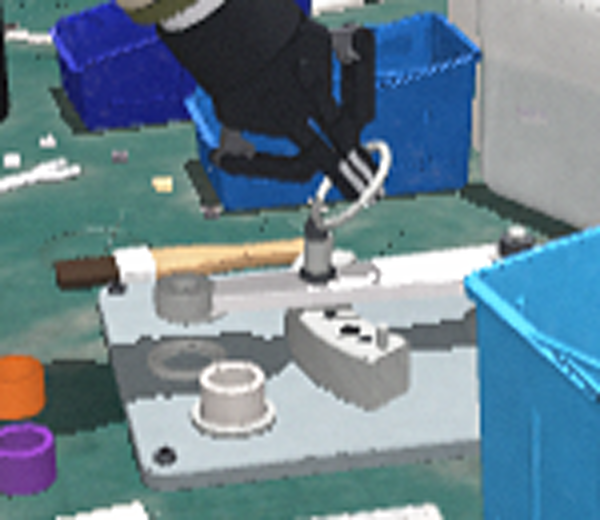

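View pics/wrist2.png

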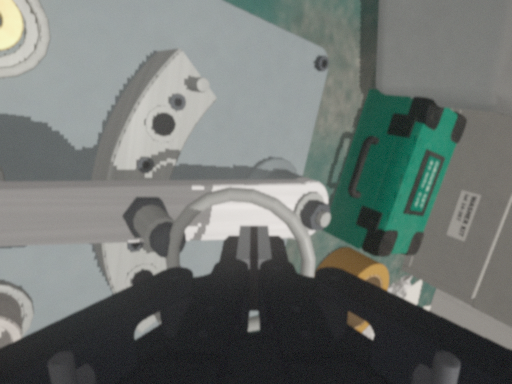

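The fingers pass through the ring with no contact force. In the wrist view the bar is visible on both sides, at (175,250) and (310,260). I'll take up the slack towards the ring's top.

Emit:
send_rows([
  [[0,0,0.004],0],
  [[0,0,0.008],0],
  [[0.002,0,0.01],0],
  [[0.004,0,0.01],0],
  [[0.006,0,0.01],0],
  [[0.008,0,0.01],0],
  [[0.01,0,0.01],0],
  [[0.012,0,0.01],0],
])

```text
clock: 12.35
position: [0.6496, 0.076, 0.107]
ee_rot: [0.946, 0.097, 0.308, 0.011]
ft_force: [-12.9, -0.8, -4.5]
grip_width: -0.001
```

```bash
python3 st.py; python3 go.py .645 .0744 .13
```

```text
12.35 p [0.6496 0.076  0.107 ] q [-0.9643  0.2071  0.791   2.1331 -0.2123  0.2449  0.1631] f [-12.8983  -0.7628  -4.5335] -0.0013787303949658908
[[ 0.7916  0.1774  0.5847]
 [ 0.1905 -0.9809  0.0396]
 [ 0.5806  0.08   -0.8103]]
world [-0.0046 -0.0016  0.023 ] tool [ 0.0094  0.0026 -0.0213] 0.023463044825294318
```

Contact at 13 N, well under the limit, and the commanded-to-measured gap shows the arm is compliant. Now I'll lift straight up slowly.

Emit:
send_rows([
  [[0.001,0,-0.002],0],
  [[0.003,0,-0.004],0],
  [[0.004,0.001,-0.006],0],
  [[0.005,0.001,-0.008],0],
  [[0.007,0.001,-0.01],0],
  [[0.008,0.001,-0.012],0],
  [[0.009,0.001,-0.013],0],
  [[0.01,0.001,-0.014],0],
])

```text
clock: 13.35
position: [0.6492, 0.0765, 0.1241]
ee_rot: [0.946, 0.097, 0.308, 0.011]
ft_force: [-8.7, 1.0, -8.0]
grip_width: 0.0
```

```bash
python3 st.py; python3 - <<'E'
from h import *
for n in("side",):
    p,d=manip.camera(n); 
    if n=="side":p=cv2.resize(p[130:260,190:340],None,fx=4,fy=4,interpolation=cv2.INTER_CUBIC)
    cv2.imwrite(f"pics/{n}3.png",p[:,:,::-1])
E
```

```text
13.35 p [0.6492 0.0765 0.1241] q [-1.0327  0.1754  0.8585  2.1236 -0.1464  0.2837  0.108 ] f [-8.7473  1.0434 -8.0167] 0.00044994854816701485
[[ 0.7917  0.1776  0.5846]
 [ 0.1908 -0.9808  0.0396]
 [ 0.5804  0.0802 -0.8104]]
```

View pics/side3.png

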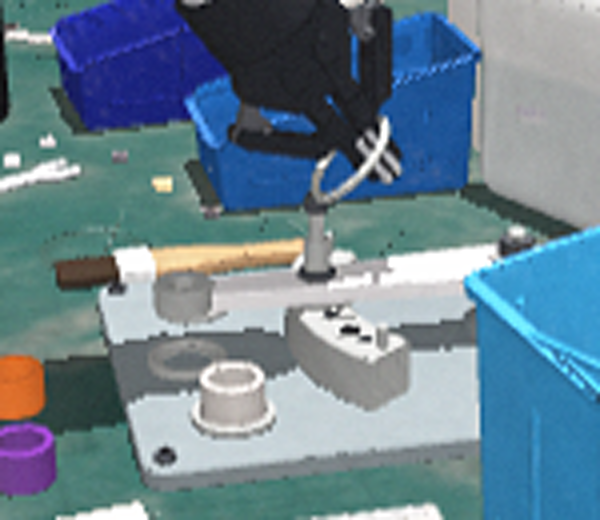

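The side view shows the pin drawn up with more shaft exposed. The TCP rose 17 mm and the vertical force is 8 N, which matches the spring at about 16–22 mm lift. Now I'll swing towards the cup (-y).

Emit:
send_rows([
  [[-0.001,0.004,0],0],
  [[-0.001,0.008,0],0],
  [[-0.001,0.012,0],0],
  [[-0.001,0.016,0.001],0],
  [[-0.001,0.02,0.001],0],
  [[-0.001,0.024,0.001],0],
  [[-0.001,0.028,0.002],0],
  [[-0.001,0.032,0.002],0],
])

```text
clock: 14.4
position: [0.6521, 0.0437, 0.1212]
ee_rot: [0.948, 0.097, 0.304, 0.011]
ft_force: [-21.3, -4.5, -6.4]
grip_width: -0.002
```

```bash
python3 st.py; python3 - <<'E'
from h import *
for n in("side","top"):
    p,d=manip.camera(n); 
    if n=="side":p=cv2.resize(p[130:260,190:340],None,fx=4,fy=4,interpolation=cv2.INTER_CUBIC)
    else:p=cv2.resize(p[105:245,185:320],None,fx=4,fy=4,interpolation=cv2.INTER_CUBIC)
    cv2.imwrite(f"pics/{n}4.png",p[:,:,::-1])
E
```

```text
14.4 p [0.6521 0.0437 0.1212] q [-0.8877  0.1718  0.7787  2.1183 -0.2447  0.2893  0.2621] f [-21.2872  -4.4501  -6.393 ] -0.0017148109268421987
[[ 0.7962  0.1774  0.5785]
 [ 0.1905 -0.9809  0.0386]
 [ 0.5743  0.0795 -0.8148]]
```

View pics/side4.png

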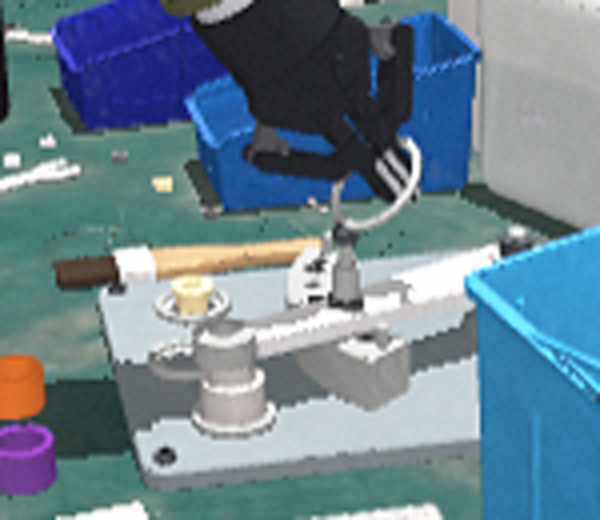

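View pics/top4.png

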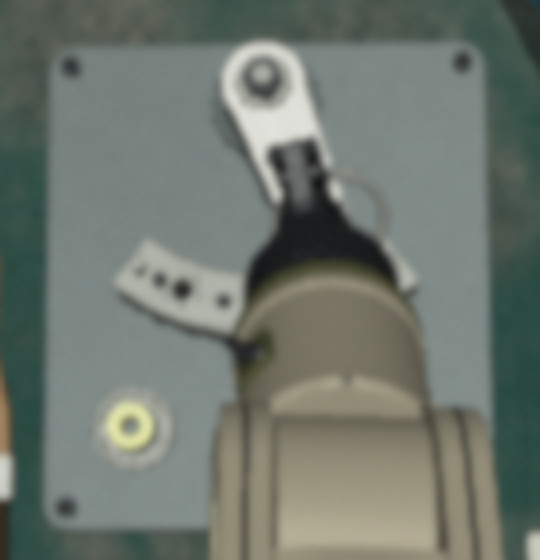

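The arm has swung and the bush now looks close to standing over the cup. I'll measure the arm angle from the bush in the side view and the arm edge in the top view.

```bash
python3 - <<'E'
from h import *
b=plane("side",190+225/4,130+333/4,.067);print("bush",b)
b0=plane("side",190+184/4,130+284/4,.067);print("bush start(side3)",b0)
piv=np.array([.7275,.0698])
for x in(b,b0):
    w=piv-x[:2];print(np.arctan2(w[1],w[0]),np.hypot(*w))
for a in(.374,.3,.25,.42):
    print(a,"bush px side crop",(proj("side",[piv[0]-.215*np.cos(a),piv[1]-.215*np.sin(a),.067])-[190,130])*4)
# arm axis in top crop: width edges (270,195),(343,190)?? 
for u,v in((285,75+0),):pass
p,d=manip.camera("side");z=cv2.resize(p[185:250,225:300],None,fx=8,fy=8,interpolation=cv2.INTER_CUBIC);cv2.imwrite("pics/side5.png",z[:,:,::-1])
E
```

```text
bush [ 0.5287 -0.0063  0.067 ]
bush start(side3) [0.5168 0.0696 0.067 ]
0.3656075266991633 0.21288918486772884
0.0008934528644305441 0.21072770024384407
0.374 bush px side crop [223.5241 334.9885]
0.3 bush px side crop [210.1485 325.2883]
0.25 bush px side crop [202.2881 318.6122]
0.42 bush px side crop [232.8794 340.8801]
```

View pics/side5.png

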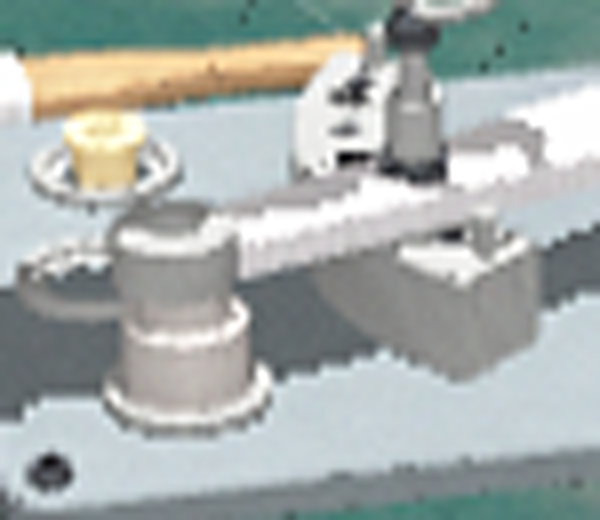

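```bash
python3 - <<'E'
from h import *
piv=np.array([.7275,.0698])
def lat(u,z,v):  # silhouettes centre -> xy
    return plane("side",u,v,z)
cup=np.array([.530,-.0080])
for c in (cup,np.array([.728-.215*np.cos(.374),.07-.215*np.sin(.374)])):
  print(c,"cup mid",(proj("side",[*c,.034])-[225,185])*8,"bush mid",(proj("side",[*c,.058])-[225,185])*8)
for a in(.33,.35,.374,.39):
    print(a,(proj("side",[piv[0]-.215*np.cos(a),piv[1]-.215*np.sin(a),.058])-[225,185])*8)
# pixel segmentation: centre of bush by edges in side image
p,_=manip.camera("side");g=cv2.cvtColor(p,cv2.COLOR_RGB2GRAY)
for r in (216,218,220,222,224,226,228,230,232): print(r,g[r,234:262])
E
```

```text
[ 0.53  -0.008] cup mid [179.0278 329.2716] bush mid [176.4732 255.8129]
[ 0.5279 -0.0085] cup mid [172.2252 330.9064] bush mid [169.6092 257.402 ]
0.33 [151.6864 246.2422]
0.35 [158.942  251.5545]
0.374 [168.0464 257.8785]
0.39 [174.3562 262.0612]
216 [199 184 186 177 125 122 135 171 186 222 223 225 232 230 220 215 181 145
 144 131 147 201 208 207 206 210 206 211]
218 [130  99 185 186 103 129 141 141 149 148 152 152 158 153 159 155 151 151
 143 132 148 205 201 200 194 193 143 143]
220 [106 104 104 103 103 128 145 150 150 151 156 155 154 156 152 149 150 145
 139 125 100  97 100 102 103 102 103 104]
222 [119 121 121 118 122 125 136 143 148 159 157 157 156 152 155 160 154 160
 135 149 193 115 102 107 103 103 104 103]
224 [146 146 150 146 145 142 146 146 139 165 168 173 176 179 180 179 177 170
 160 160 188 255 126 100 101 105 102 101]
226 [104 106 105 101 104 101 139 196 182 168 199 205 195 202 206 216 213 233
 218 250 231 153 105  99 102 104 104 105]
228 [105 104 104 102 105 102 132 155 163 170 194 193 193 222 219 203 201 170
 175 166 172 158 107  99 101 102 106 105]
230 [106 102 104 102 104 114 136 158 170 173 176 181 182 186 190 188 188 184
 180 177 173 161 116 172 123 100  99  99]
232 [105 103 105 100 135 117 126 153 163 173 174 178 181 184 190 189 185 183
 180 175 169 155 140 246 242 136 137 215]
```

The bush centre is about 0.9 px left of where it should sit over the cup, so the angle is about 0.017 rad short. I'll nudge on 3 mm and ease the forward push a little.

Emit:
send_rows([
  [[-0.001,0.001,-0.001],0],
  [[-0.002,0.001,-0.001],0],
  [[-0.002,0.002,-0.001],0],
  [[-0.003,0.002,-0.002],0],
  [[-0.003,0.003,-0.002],0],
  [[-0.003,0.003,-0.002],0],
  [[-0.003,0.003,-0.002],0],
  [[-0.003,0.003,-0.002],0],
])

```text
clock: 15.6
position: [0.6519, 0.0406, 0.124]
ee_rot: [0.947, 0.097, 0.307, 0.011]
ft_force: [-9.7, -2.6, -6.8]
grip_width: -0.004
```

```bash
python3 st.py; cat > ang.py <<'E'
from h import *
p,_=manip.camera("side");g=cv2.cvtColor(p,cv2.COLOR_RGB2GRAY).astype(int)
for r in (218,219,220,221,227,228,229,230): print(r,g[r,236:260])
z=cv2.resize(p[130:260,190:340],None,fx=4,fy=4,interpolation=cv2.INTER_CUBIC)
import sys;cv2.imwrite(f"pics/{sys.argv[1]}.png",z[:,:,::-1])
E
python3 ang.py side6
```

```text
15.6 p [0.6519 0.0406 0.124 ] q [-0.8877  0.1622  0.7832  2.1227 -0.2392  0.2852  0.2642] f [-9.6977 -2.5651 -6.8094] -0.0043762590015602966
[[ 0.7924  0.1768  0.5838]
 [ 0.1901 -0.981   0.0391]
 [ 0.5796  0.08   -0.8109]]
218 [182 184 105 156 130 137 143 148 144 149 143 147 152 155 156 148 149 145
 135 150 208 215 206 200]
219 [ 98  99 100 104 131 142 145 152 154 153 150 155 157 152 157 144 150 142
 131 146 199 200 188 143]
220 [101 102 104  98 134 144 148 150 154 155 152 156 154 154 151 147 147 143
 128 123 141 120  96  99]
221 [106 107 104 100 132 143 148 152 153 157 152 156 151 155 148 144 147 142
 133  97  99 102 100 103]
227 [107 105 102 102 133 158 203 210 164 163 169 168 207 255 252 250 216 212
 163 157 103 102 104 106]
228 [103 103 104  99 133 156 164 171 196 199 198 184 223 204 202 172 176 163
 171 162 103 101 105 103]
229 [102 104 102 103 129 160 169 170 177 177 179 186 185 183 184 180 180 173
 173 161 109 103 105 106]
230 [104 105 104 118 133 158 171 173 177 180 180 187 190 190 189 182 180 178
 174 161 117 111 100 101]
```

View pics/side6.png

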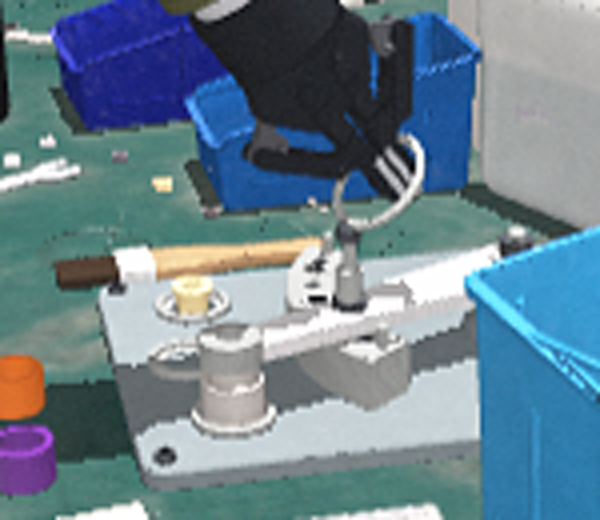

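Bush centre is now 247.0 px against cup centre 247.6 px, with 0.33 px expected, which is under 1 mm of error at the hole. I'll let the pin down.

Emit:
send_rows([
  [[-0.001,0,0.002],0],
  [[-0.003,0,0.004],0],
  [[-0.005,-0.001,0.006],0],
  [[-0.007,-0.001,0.008],0],
  [[-0.009,-0.001,0.01],0],
  [[-0.011,-0.002,0.012],0],
  [[-0.013,-0.002,0.014],0],
  [[-0.017,-0.002,0.015],0],
])

```text
clock: 16.65
position: [0.6508, 0.0405, 0.1055]
ee_rot: [0.945, 0.097, 0.312, 0.011]
ft_force: [0.4, -0.5, 0.5]
grip_width: 0.0
```

```bash
python3 st.py; python3 ang.py side7
```

```text
16.65 p [0.6508 0.0405 0.1055] q [-0.8204  0.1905  0.7135  2.1433 -0.319   0.2296  0.3348] f [ 0.4124 -0.5098  0.4933] 0.0003301674075872684
[[ 0.7872  0.1759  0.5911]
 [ 0.1893 -0.9811  0.04  ]
 [ 0.587   0.0804 -0.8056]]
218 [206 207 102 153 129 136 141 147 145 149 149 146 150 154 154 155 145 140
 133 149 207 212 205 200]
219 [201 200  97 105 128 142 145 148 148 151 149 155 156 153 155 148 148 136
 129 142 196 198 189 141]
220 [ 99  99 103 103 133 143 145 150 151 156 154 155 154 152 150 144 145 142
 125 119 137 122 100  98]
221 [103 104 104  99 132 144 148 151 150 151 153 154 153 149 147 144 144 138
 124  97 100 101 101 100]
227 [ 98 104 103  99 132 159 200 209 164 159 166 203 205 254 252 250 215 209
 164 156 102 103 106 103]
228 [106 101 102 100 132 155 165 171 196 198 196 222 223 202 199 170 175 163
 171 158 105 102 103 101]
229 [104 103 101 104 129 158 167 168 176 177 175 181 183 181 180 178 179 169
 175 159 108 101 102 103]
230 [100 101 102 115 133 159 167 172 175 180 180 185 188 189 186 182 182 174
 172 162 114 115 100 100]
```

View pics/side7.png

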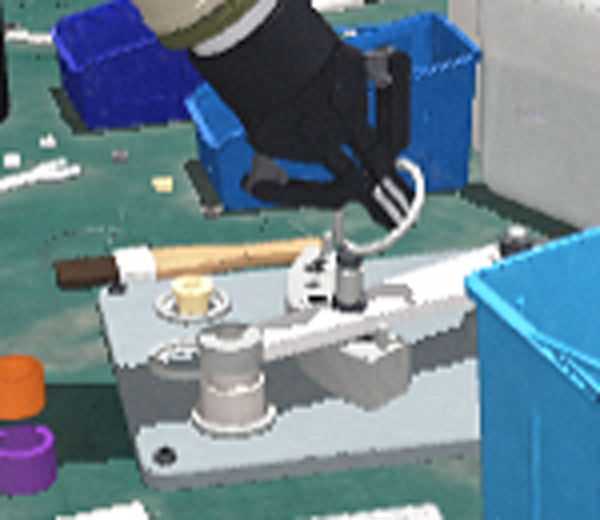

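The ring dropped about 17 mm, riding on the sector would be only about 7 mm, and the force reading is nil. Now I'll free the fingers from the bar and withdraw along the finger axis.

Emit:
send_rows([
  [[-0.003,-0.002,0],0],
  [[-0.006,-0.004,0],0],
  [[-0.008,-0.004,-0.006],0],
  [[-0.008,-0.004,-0.015],0],
  [[-0.008,-0.004,-0.03],0],
  [[-0.008,-0.004,-0.05],0],
  [[-0.008,-0.004,-0.08],0],
  [[-0.008,-0.004,-0.12],0],
])

```text
clock: 17.7
position: [0.5718, 0.0391, 0.197]
ee_rot: [0.945, 0.098, 0.311, 0.011]
ft_force: [0.8, 1.6, -1.4]
grip_width: 0.003
```

```bash
python3 st.py
```

```text
17.7 p [0.5718 0.0391 0.197 ] q [-1.099  -0.316   0.811   2.2379  0.6401  0.5693 -0.4831] f [ 0.8401  1.6491 -1.4478] 0.003051979754576528
[[ 0.7875  0.1778  0.5902]
 [ 0.1915 -0.9807  0.0399]
 [ 0.5859  0.0816 -0.8063]]
```

Emit:
send_rows([
  [[0,0,-0.03],0],
  [[0,0,-0.06],0],
  [[0,0,-0.09],0],
  [[0,0,-0.12],0],
  [[0,0,-0.15],0],
  [[0,0,-0.18],0],
  [[0,0,-0.18],0],
  [[0,0,-0.18],0],
])

```text
clock: 18.7
position: [0.4743, 0.0318, 0.3425]
ee_rot: [0.946, 0.097, 0.309, 0.011]
ft_force: [-1.5, -0.1, -0.3]
grip_width: 0.0
```

```bash
python3 st.py; python3 - <<'E'
from h import *
for n in("side","wrist"):
    p,d=manip.camera(n); np.savez(f"{n}8.npz",p=p,d=d)
    if n=="side":p=cv2.resize(p[150:260,200:340],None,fx=5,fy=5,interpolation=cv2.INTER_CUBIC)
    cv2.imwrite(f"pics/{n}8.png",p[:,:,::-1])
E
```

```text
18.7 p [0.4743 0.0318 0.3425] q [ 0.0415 -0.5    -0.181   2.1337 -0.0531  0.8725  0.0791] f [-1.5422 -0.0905 -0.3071] 0.00048739681229884756
[[ 0.7898  0.1766  0.5874]
 [ 0.1896 -0.981   0.04  ]
 [ 0.5833  0.0798 -0.8083]]
```

View pics/side8.png

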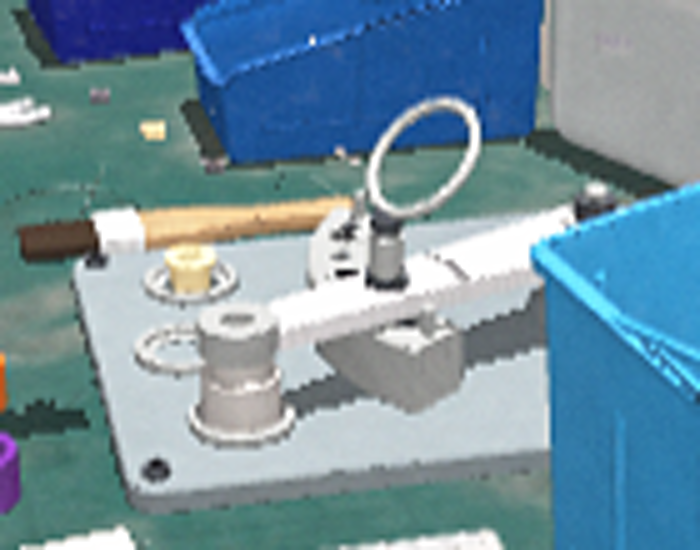

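View pics/wrist8.png

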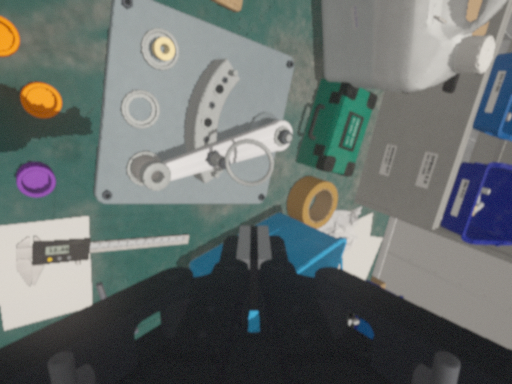

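The ring is free, the bush stands over the cup and the bushing is untouched. I'll check the ring height against a fully home pin (122 mm).

```bash
python3 - <<'E'
from h import *
def ringc(f,name):
    p=np.load(f)['p'];g=cv2.cvtColor(p,cv2.COLOR_RGB2HSV)
    m=((g[...,2]>150)&(g[...,1]<45)).astype(np.uint8);return m
import itertools
for f,nm,box in(("side0.npz","m0",(255,300,160,192)),("side8.npz","m8",(268,300,164,196))):
    p=np.load(f)['p'];x0,x1,y0,y1=box
    hs=cv2.cvtColor(p,cv2.COLOR_RGB2HSV);m=((hs[...,1]<60)&(hs[...,2]>110)).astype(np.uint8)*255
    sub=m[y0:y1,x0:x1];n,l,st,c=cv2.connectedComponentsWithStats(sub,connectivity=8)
    for k in range(1,n):
        if st[k,4]>20:print(nm,st[k]+[x0,y0,0,0,0])
    cv2.imwrite(f"pics/{nm}.png",cv2.resize(np.hstack([sub,cv2.cvtColor(p,cv2.COLOR_RGB2GRAY)[y0:y1,x0:x1]]),None,fx=7,fy=7,interpolation=0))
a0=-.01;piv=np.array([.7275,.0698])
for dz in(0,.009):
  for a in(-.01,.374):
    # ring top / bottom extremes in image
    c=np.array([piv[0]-.1084*np.cos(a),piv[1]-.1084*np.sin(a),.122+dz]);e1=np.array([np.cos(a)*.7071,np.sin(a)*.7071,.7071]);e2=np.array([-np.sin(a),np.cos(a),0])
    t=np.linspace(0,2*np.pi,200);q=np.array([proj("side",c+.0305*(np.cos(s)*e1+np.sin(s)*e2)) for s in t])
    print("dz",dz,"a",a,"u",q[:,0].min(),q[:,0].max(),"v",q[:,1].min(),q[:,1].max())
E
```

```text
m0 [263 165  25  27 207]
m8 [268 170  32  26 312]
dz 0 a -0.01 u 267.0731115060538 284.89099459082524 v 166.39636525258308 186.18955606482078
dz 0 a 0.374 u 272.6615952322538 293.6216770352591 v 170.85153481561235 192.86944669796029
dz 0.009 a -0.01 u 267.02128446056696 284.89382168886823 v 162.9693160791321 182.77916206509366
dz 0.009 a 0.374 u 272.625831124238 293.6529685433078 v 167.33573648524902 189.35848637921646
```

View pics/m8.png

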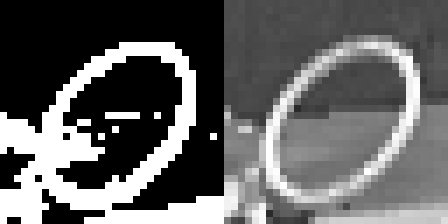

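The ring's top edge is at row 170, where 170.85 is predicted for a home pin and 167.3 for one riding on the sector. So the pin is home, the bush is over the cup and the hand is clear. Handing in.

```bash
python3 - <<'E'
from h import *
print(manip.hand_in())
E
python3 st.py | head -1
```

```text
the job is handed in; nothing more can be done
None
the job is handed in; nothing more can be done
```

The swing arm is now pinned over the steel cup in the nest on the jig's -y side, and I handed the job in at about 18.8 s of the 45 s allowed; no verdict was reported.

**What I did**
- The moves could not tilt the tool directly. I pushed the arm against the upper edge of its reach until the fingers pointed about 54° down.
- I passed the shut fingers through the ring and lifted the pin. The TCP rose 17 mm, with 8 N down at the wrist from the spring.
- I swung the arm to the cup side, nudged it on about 3 mm, let the pin down and withdrew.

**Last checks**
- **Pin:** the top of the ring shows at image row 170. A home pin would put it at 170.85, and a pin riding on the sector at 167.3.
- **Bush over cup:** before the pin was let down, the bush was about 0.3 px (under 1 mm) from where it should stand over the cup. Lowering did not move it.
- **Cup and bushing:** both look upright in their nests.
- **Loose tools:** the caliper and brush look undisturbed. I did not check the hex key separately, but nothing went near it.
- **Forces:** the highest wrist force read at the end of a move was about 22 N, against the 45 N limit.

**Disagreements**
- The views differed by 3–5 mm on the ring's position, which the ring's slack absorbed.
- Joint 2 stood right at its -0.5 rad limit after the final retreat.

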